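# Vent a specimen jar: cap down, back a quarter turn, hold

### The arm

A 6-joint arm with a two-finger parallel gripper is mounted at the origin on the work surface. World frame = base frame: x ahead of the robot, y to its left, z up, the work surface at z = 0. Lengths are in m, angles in rad, forces in N, time in s.
With the tool pointing down it reaches from about 0.375 to 0.9 m from the base axis. Payload 3.1 kg.
Tool frame: the origin (TCP) lies at the very end of the fingers, on their centre line; the grasp point (between the pads) lies 19 mm behind it; x points along the fingers, y is the direction in which the jaws open and shut, and the axes are right-handed (so a half turn about x gives the same grasp; the last joint's range is limited). The gripper opens to 85 mm and grips with 20 to 120 N. Pads are 22 mm wide; open, the fingers measure 114 mm over their backs; the gripper's body (76 mm by 85 mm) begins 54 mm behind the grasp point. The pads swing forward as they close: fully open they stand 13 mm farther back than shut.
Start: joints at [-1.44, 0.527, 1.433, -0, 1.181, -0.178], TCP at [0.191, -0.595, 0.231] pointing down, gripper open.
Joint ranges: [-3.08, 3.08], [-0.75, 2.2], [0.22, 2.44], [-1.43, 4.57], [0, 2.65], [-2.85, 2.85]. Speed limits (rad/s): [2.79, 2.79, 3.14, 3.14, 3.14, 3.14].

### API

Orientations are given as a unit quaternion [x, y, z, w].
In Python, from plant import robot gives the robot as it stands. The module is installed in compiled form; this text tells all that it offers.
- The arm moves only by the tool arm_command, never from a script. Its argument "moves" is a list of rows, each an object with "slide": the shift along the tool's x, y, z in mm, a list of three; "angular": the turn, a rotation vector about the tool's x, y, z in rad, a list of three; "gripper": the finger opening in mm, from 0 to 85.4. A call has 1 to 20 rows; each row shifts and turns the commanded pose from where the row before left it, along the tool's axes as they then stand; what a row does not reach is not made up. A row lasts 1/12 s, in which the tool goes at most 41.7 mm and 7.16 degrees, less where a joint would pass 70% of its speed; a pose out of reach is approached as far as the arm can. A call is refused whole if a number of a shift passes 41.7 or a number of a turn 0.125, either way. A call with a gripper value outside its range is refused whole. The fingers move at their own pace and stop on an object; "squeeze" is the grip in N (left out, the last holds). Time passes only in rows, so rows that do not move let the fingers close. It gives the time, the measured TCP pose, the force and the opening at its end, in the units of the state.
- robot.state(): the state, without advancing time (a new reading comes with each control period).
- robot.read_camera(name): name is "side" or "top"; returns a dict with "pixels" (420x560x3 uint8, blue, green, red), "fx", "fy", "cx", "cy" (pixels), "k1" (the pictures are not rectified: a ray, as slopes to the right and down, at radius r is drawn at 1 + k1 r^2 times it, then the intrinsics apply), "extrinsics" (4x4, takes a point from world to camera coordinates). Camera axes: x right, y up, looking along -z (the intrinsics and any distortion apply to the point x, -y, -z); pixel columns grow to the right and rows downward; lengths in m; the calibration is good to about 2 mm. A picture is of the moment at which its call begins. There is no depth.
- robot.close_job(): hands the job in, once; it reports no verdict.
The state is a dict: "clock": time; "joints": joint angles; "dq": joint speeds; "effort": joint torques, N m; "eef_pos": TCP position; "ee_rot": TCP orientation; "force": force on the tool from outside, world axes, zero at the start; "ft_torque": the same for the moment, N m; "opening": finger opening in m.
Only numpy, scipy, OpenCV 4.12 (cv2) and the standard library are available. Lean on these libraries where they do the work, as an engineer would, in place of code of your own. Each camera call takes 0.05 s, during which the arm holds its last target. There are 200 camera calls.

### The job

The specimen jar on the round stand needs its screw cap set loose by a quarter turn, so that it can vent. First take the tall sample tube that stands against the jar out of the way and stand it upright in the shallow tray; then screw the cap down until it bottoms out, and back it off a quarter turn. Finish while still gripping the cap there between the fingers: do not let go of it at the end, and do not knock over the tube or shift the cup, the slide box or the glass dish.

Things in the scene. Friction and masses are not known exactly. Their poses are not given: they have to be found in the camera images.
- jar: Fixed specimen jar on its stand, bolted to the bench. Origin on the bench under the jar's axis, z up. Round dark steel base plate 176 mm across and 12 mm thick; clamp collar 64 mm across up to 42 mm above the bench, with a small clamp lug (to 43 mm from the axis, up to 39 mm above the bench); glass jar 43 mm across up to 95 mm.
- cap: The jar's white plastic screw cap, already started on its thread: a round cap 50 mm in diameter and 26 mm high with a fine ribbed rim and one raised rib (5 mm high) on its top from the centre to the rim, which shows its angle. Its origin is the centre of its lower edge, on the jar's axis (95 mm above the bench when the cap is bottomed); z up, x along the raised rib. Rises 4 mm per turn unscrewed.
- cap_mid (a point): Centre of the cap, on its axis, half-way up (13 mm above its lower edge): the height to grip it, from above. Axes as cap.
- cap_turn (a joint): Angle of the cap in rad: 0 = bottomed out (a hard stop), growing as the cap is unscrewed (anticlockwise seen from above); screwing down is clockwise from above. It starts between 2.2 and 3.7. Turning it takes about 0.06 N m of friction and it stays where it is left. Up to 5 is possible. A quarter turn is 1.57.
- tube_mid (a point): Centre (half-way up, on the axis) of the grey plastic sample tube: an upright straight cylinder 36 mm in diameter and 120 mm tall, about 90 g, loose, standing on the stand's base plate (12 mm above the bench) with its axis about 54 mm from the jar's axis, so only about 11 mm from the cap. There is room for fingers on the two sides square to the line from the jar to the tube. z up.
- tube: The same sample tube; origin at the centre of its underside.
- tray: Fixed shallow aluminium tray, open on top, outside 150 mm (its x) by 120 mm (its y) by 22 mm high, walls 4 mm, floor 4 mm thick. Origin under its centre on the bench, z up. Empty at the start.
- cup: White cup 72 mm across and 85 mm tall, standing on the bench; leave it alone. Origin at the centre of its underside.
- slidebox: Flat wooden slide box 85 x 100 x 30 mm on the bench; leave it alone. Origin at the centre of its underside.
- dish: Covered glass dish 94 mm across and 17 mm high on the bench; leave it alone. Origin at the centre of its underside.
There are look-alikes about, which are no part of the job. Leave any orange or purple look-alike of the tube alone. There is more than one size of the jar; the one meant has the size given above.

How it is judged:
On the way, in this order (a step that is already met when the one before it is completed fails the run):
1. the tube stands upright in the tray, released (x of tube_mid in the frame of tray between -0.06 and 0.06 m and y of tube_mid in the frame of tray between -0.045 and 0.045 m and z of tube_mid in the frame of tray below 0.075 m and angle between tube_mid's own z axis and vertical below 0.12 rad and contact force between the fingers and tube below 0.1 N and linear speed of tube below 0.02 m/s), for 0.2 s.
2. the cap is screwed down until it bottoms out (value of joint cap_turn below 0.08 rad), for 0.1 s.
At the end, for the whole second after the job is handed in: The cap is a quarter turn (1.57 rad, within 0.3) back from its stop, still, and gripped between the fingers (contact force over 3 N, grasp point within 35 mm of the cap's centre); the tube stands upright (within 0.12 rad) in the tray, released (x of tube_mid in the frame of tray between -0.06 and 0.06 m and y of tube_mid in the frame of tray between -0.045 and 0.045 m and z of tube_mid in the frame of tray below 0.075 m and angle between tube_mid's own z axis and vertical below 0.12 rad and contact force between the fingers and tube below 0.1 N and value of joint cap_turn between 1.27 and 1.87 rad and velocity of joint cap_turn between -0.1 and 0.1 rad/s and contact force between the fingers and cap above 3 N and distance between the grasp point and cap_mid below 0.035 m); the arm keeps its last pose, push and grip.
It fails at once if the tube is knocked over (angle between tube_mid's own z axis and vertical above 0.7 rad).
It fails at once if the cup is shifted by more than 30 mm (distance of cup from where it was at the start of the episode above 0.03 m).
It fails at once if the slide box is shifted by more than 30 mm (distance of slidebox from where it was at the start of the episode above 0.03 m).
It fails at once if the dish is shifted by more than 30 mm (distance of dish from where it was at the start of the episode above 0.03 m).
It also fails if it takes over 67 s, if anything falls off the work surface, if the arm or the gripper's body presses on something with over 40 N, if the wrist force passes 120 N, or if a joint passes its speed limit or range.

## Working session

There is one attempt and no reset: what is moved stays moved. The work goes in short steps, Python scripts to look and compute and a tool call to move; the robot and the scene stay as the last step left them, time stands still between calls to the robot, and variables do not carry over. Pictures are saved under pics/ and viewed, about 8 in all and at most 12, crops included, and the job is handed in when it is done.

Besides the shell and the picture viewer there is one more tool, called after "Emit:" in YAML: its name, and indented under it one key for each argument. arm_command: Moves the arm, as the interface text tells. Its arguments: {"type":"object","properties":{"moves":{"type":"array","items":{"type":"object","properties":{"slide":{"type":"array","items":{"type":"number"}},"angular":{"type":"array","items":{"type":"number"}},"gripper":{"type":"number"}}}},"squeeze":{"type":"number"}},"required":["moves"]}

```bash
mkdir -p pics; cat > h.py <<'E'
import numpy as np, cv2
from plant import robot
from scipy.spatial.transform import Rotation as R
def cam(n):
    c=robot.read_camera(n); c['img']=np.array(c['pixels']); return c
def ray(c,u,v):
    # undistort: drawn = s*(1+k1 r^2)
    d=np.array([(u-c['cx'])/c['fx'],(v-c['cy'])/c['fy']]); s=d.copy()
    for _ in range(20): s=d/(1+c['k1']*(s@s))
    E=np.array(c['extrinsics']); Rm=E[:3,:3]; o=-Rm.T@E[:3,3]
    return o, Rm.T@np.array([s[0],-s[1],-1.0])
def onz(c,u,v,z):
    o,d=ray(c,u,v); return (o+d*(z-o[2])/d[2])
def proj(c,p):
    E=np.array(c['extrinsics']); q=E[:3,:3]@np.array(p)+E[:3,3]; s=np.array([q[0],-q[1]])/-q[2]
    s=s*(1+c['k1']*(s@s)); return s*[c['fx'],c['fy']]+[c['cx'],c['cy']]
E
python3 - <<'E'
from h import *
for n in('top','side'):
    c=cam(n); cv2.imwrite(f'pics/{n}0.png',c['img'])
    print(n,c['fx'],c['k1'],ray(c,280,210))
print(robot.state())
E
```

```text
top 437.92344526326406 -0.09242101501265355 (array([0.48463806, 0.10027508, 1.03923108]), array([ 0.05220261, -0.00706949, -0.99862462]))
side 406.72476397544483 -0.10646981236781979 (array([0.53713546, 0.70893057, 0.62852855]), array([ 0.01965264, -0.73197311, -0.68146287]))
{'clock': 0.1, 'joints': array([-1.43948911e+00,  5.28379460e-01,  1.43377187e+00,  1.96216736e-05,
        1.18141664e+00, -1.78501699e-01]), 'dq': array([ 0.00148972, -0.00054545, -0.00108909,  0.00139895, -0.00125049,
       -0.0018846 ]), 'effort': array([-4.68534417e-04, -4.43304992e+01, -1.78585857e+01, -2.20413999e-04,
        3.89863970e-03, -1.28683837e-07]), 'eef_pos': array([ 0.19049429, -0.59458426,  0.23042837]), 'ee_rot': array([ 0.69866304,  0.10979184, -0.69861725,  0.10839577]), 'force': array([-0.60547788, -0.25973144, -0.80065191]), 'ft_torque': array([ 0.04463587,  0.00610784, -0.05095162]), 'opening': 0.0854571073981187}
```

View pics/top0.png

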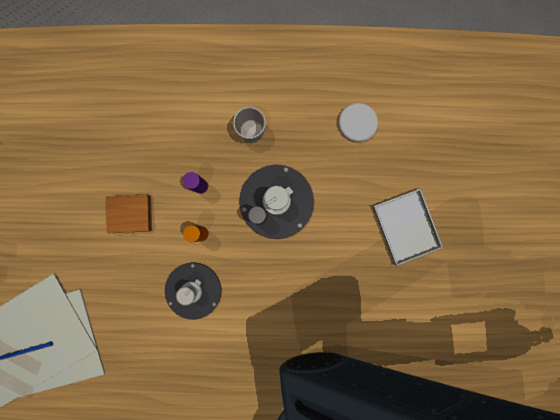

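View pics/side0.png

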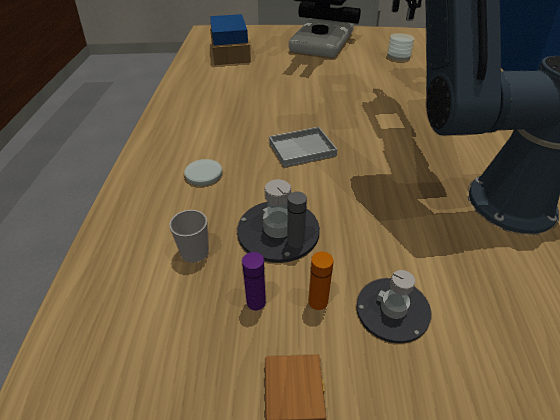

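Top view candidates: the jar on the big plate at (277,201), about 75 px across, and the jar on a smaller plate at (193,290), about 56 px. The grey tube is at (257,215), with an orange one at (195,233) and a purple one at (195,183) as look-alikes. The tray is at (407,227). I'll check the sizes in numbers and in an enlarged crop.

```bash
python3 - <<'E'
from h import *
c=cam('top'); im=c['img']; s=cam('side')
# plates: dark pixels
g=im.max(2).astype(np.uint8); hsv=cv2.cvtColor(im,cv2.COLOR_BGR2HSV)
def plate(x0,y0,x1,y1):
    m=np.zeros(g.shape,np.uint8); m[y0:y1,x0:x1]=((g<80)&(hsv[...,1]<90))[y0:y1,x0:x1]
    k=max(cv2.findContours(m,cv2.RETR_EXTERNAL,cv2.CHAIN_APPROX_NONE)[0],key=cv2.contourArea)[:,0]
    P=np.array([onz(c,u,v,.012)[:2] for u,v in cv2.convexHull(k)[:,0].astype(float)])
    A=np.c_[2*P,np.ones(len(P))]; x=np.linalg.lstsq(A,(P**2).sum(1),rcond=None)[0]
    return x[:2],np.sqrt(x[2]+x[:2]@x[:2])
print('big',plate(230,155,325,245),'small',plate(155,255,230,325))
# tray outer
m=np.zeros(g.shape,np.uint8); m[180:275,360:450]=(hsv[...,1]<60)[180:275,360:450]
k=max(cv2.findContours(m,cv2.RETR_EXTERNAL,cv2.CHAIN_APPROX_NONE)[0],key=cv2.contourArea)
b=cv2.boxPoints(cv2.minAreaRect(k)); T=np.array([onz(c,u,v,.022)[:2] for u,v in b]); print('tray',T.mean(0),T.round(3).tolist(),np.linalg.norm(np.diff(T,axis=0),axis=1))
a=cv2.resize(im[155:250,225:330],None,fx=5,fy=5,interpolation=cv2.INTER_CUBIC)
bb=cv2.resize(s['img'][165:270,220:335],(525,479),interpolation=cv2.INTER_CUBIC)[:475]
cv2.imwrite('pics/crop1.png',cv2.resize(np.hstack([a,bb]),(798,360)))
for n,q in(('cap',(277,200,.122)),('tubetop',(257,215,.132))): print(n,onz(c,*q))
print(onz(s,297,199,.132))
E
```

```text
big (array([0.55892807, 0.10225476]), np.float64(0.0866183569951046)) small (array([0.34785057, 0.29573122]), np.float64(0.06556193723126764))
tray [ 0.50160741 -0.20679103] [[0.55, -0.122], [0.595, -0.238], [0.452, -0.292], [0.409, -0.176]] [0.12428102 0.15232829 0.12395916]
cap [0.55354209 0.10030618 0.122     ]
tubetop [0.52115821 0.14140952 0.132     ]
[0.52076575 0.14520786 0.132     ]
```

View pics/crop1.png

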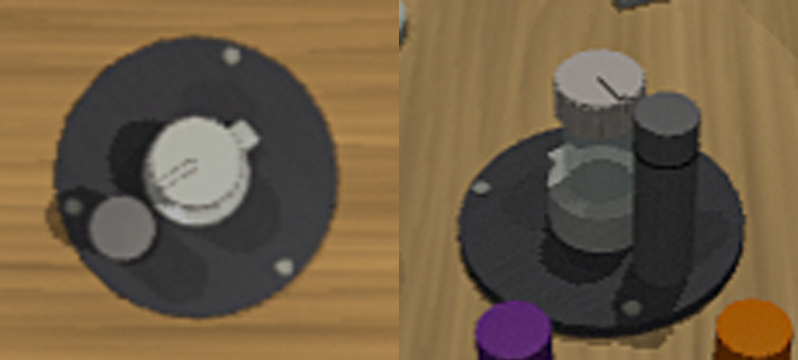

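The crop confirms it. The jar with the 173 mm plate is the one meant (the other's is 131 mm), and the plain grey cylinder beside it at (257,215) top and (297,198) side is the tube, not orange or purple. Tube is at ≈(0.521,0.143), jar axis at ≈(0.558,0.101) and tray at (0.502,-0.207). Next I'll work out the approach.

```bash
cat >> h.py <<'E'
def yaw():
    r=R.from_quat(robot.state()['ee_rot']).as_matrix(); return np.arctan2(r[1,1],r[0,1])
def delta(p,verbose=True):
    s=robot.state(); r=R.from_quat(s['ee_rot']).as_matrix()
    d=r.T@(np.array(p)-s['eef_pos'])*1000
    print('slide mm',d.round(1),'yaw(y axis)',np.degrees(np.arctan2(r[1,1],r[0,1])).round(1),'xaxis',r[:,0].round(3),'pos',s['eef_pos'].round(4),'j',s['joints'].round(2),'F',s['force'].round(1),'M',s['ft_torque'].round(2),'op',round(s['opening'],4),'t',round(s['clock'],2)); return d
E
python3 - <<'E'
from h import *
delta([.521,.143,.25]); r=R.from_quat(robot.state()['ee_rot']).as_matrix(); print(r.round(3))
E
```

```text
slide mm [ -18.4 -601.9 -539.7] yaw(y axis) -72.2 xaxis [-0.     0.001 -1.   ] pos [ 0.1905 -0.5948  0.2307] j [-1.44  0.53  1.43 -0.    1.18 -0.18] F [ 0.3 -0.3  0. ] M [-0.    0.04  0.04] op 0.0852 t 0.2
[[-0.     0.305 -0.952]
 [ 0.001 -0.952 -0.305]
 [-1.    -0.001 -0.   ]]
```

Emit:
arm_command:
  moves:
    - {"slide": [-1,-30,-27],"gripper": 85}
    - {"slide": [-1,-30,-27]}
    - {"slide": [-1,-30,-27]}
    - {"slide": [-1,-30,-27]}
    - {"slide": [-1,-30,-27]}
    - {"slide": [-1,-30,-27]}
    - {"slide": [-1,-30,-27]}
    - {"slide": [-1,-30,-27]}
    - {"slide": [-1,-30,-27]}
    - {"slide": [-1,-30,-27]}
    - {"slide": [-1,-30,-27]}
    - {"slide": [-1,-30,-27]}
    - {"slide": [-1,-30,-27]}
    - {"slide": [-1,-30,-27]}
    - {"slide": [-1,-30,-27]}
    - {"slide": [-1,-30,-27]}
    - {"slide": [-1,-30,-27]}
    - {"slide": [-1,-30,-27]}
    - {"slide": [-1,-30,-27]}
    - {"slide": [-1,-30,-27]}

```text
invalid input
```

Emit:
arm_command:
  moves:
    - {"angular": [-0.1,0,0]}
    - {"angular": [-0.1,0,0]}
    - {"angular": [-0.1,0,0]}
    - {"angular": [-0.1,0,0]}
    - {"angular": [-0.1,0,0]}
    - {"angular": [-0.1,0,0]}
    - {"angular": [-0.1,0,0]}
    - {"angular": [-0.1,0,0]}
    - {"angular": [-0.1,0,0]}
    - {"angular": [-0.1,0,0]}
    - {"angular": [-0.1,0,0]}
    - {"angular": [-0.1,0,0]}
    - {"angular": [-0.1,0,0]}
    - {"angular": [-0.1,0,0]}
    - {"angular": [-0.1,0,0]}
    - {"angular": [-0.1,0,0]}
    - {"angular": [-0.1,0,0]}
    - {"angular": [-0.1,0,0]}
    - {"angular": [-0.1,0,0]}
    - {"angular": [-0.1,0,0]}

```text
invalid input
```

```bash
python3 - <<'E'
from h import *
delta([.521,.143,.08])
E
```

```text
slide mm [ 151.6 -601.7 -539.7] yaw(y axis) -72.2 xaxis [-0.     0.001 -1.   ] pos [ 0.1905 -0.5948  0.2307] j [-1.44  0.53  1.43 -0.    1.18 -0.18] F [ 0.3 -0.3  0. ] M [-0.    0.04  0.04] op 0.0852 t 0.2
```

Emit:
arm_command:
  moves:
    - {"slide": [-1,-30,-27],"angular": [0,0,0],"gripper": 85}
    - {"slide": [-1,-30,-27],"angular": [0,0,0],"gripper": 85}
    - {"slide": [-1,-30,-27],"angular": [0,0,0],"gripper": 85}
    - {"slide": [-1,-30,-27],"angular": [0,0,0],"gripper": 85}
    - {"slide": [-1,-30,-27],"angular": [0,0,0],"gripper": 85}
    - {"slide": [-1,-30,-27],"angular": [0,0,0],"gripper": 85}
    - {"slide": [-1,-30,-27],"angular": [0,0,0],"gripper": 85}
    - {"slide": [-1,-30,-27],"angular": [0,0,0],"gripper": 85}
    - {"slide": [-1,-30,-27],"angular": [0,0,0],"gripper": 85}
    - {"slide": [-1,-30,-27],"angular": [0,0,0],"gripper": 85}
    - {"slide": [-1,-30,-27],"angular": [0,0,0],"gripper": 85}
    - {"slide": [-1,-30,-27],"angular": [0,0,0],"gripper": 85}
    - {"slide": [-1,-30,-27],"angular": [0,0,0],"gripper": 85}
    - {"slide": [-1,-30,-27],"angular": [0,0,0],"gripper": 85}
    - {"slide": [-1,-30,-27],"angular": [0,0,0],"gripper": 85}
    - {"slide": [-1,-30,-27],"angular": [0,0,0],"gripper": 85}
    - {"slide": [-1,-30,-27],"angular": [0,0,0],"gripper": 85}
    - {"slide": [-1,-30,-27],"angular": [0,0,0],"gripper": 85}
    - {"slide": [-1,-30,-27],"angular": [0,0,0],"gripper": 85}
    - {"slide": [-1,-30,-27],"angular": [0,0,0],"gripper": 85}

```text
clock: 1.87
eef_pos: [0.5222, 0.143, 0.2513]
ee_rot: [-0.699, -0.109, 0.699, -0.109]
force: [0.1, -1.0, -0.2]
opening: 0.085
```

```bash
python3 - <<'E'
from h import *
delta([.521,.143,.08])
E
```

```text
slide mm [171.3  -0.4   1.1] yaw(y axis) -72.2 xaxis [-0. -0. -1.] pos [0.5222 0.143  0.2513] j [ 0.06  0.39  1.62 -0.    1.13  1.32] F [ 0.1 -1.  -0.2] M [-0.01 -0.05 -0.03] op 0.085 t 1.87
```

Emit:
arm_command:
  moves:
    - {"slide": [0,0,0],"angular": [-0.117,0,0],"gripper": 85}
    - {"slide": [0,0,0],"angular": [-0.117,0,0],"gripper": 85}
    - {"slide": [0,0,0],"angular": [-0.117,0,0],"gripper": 85}
    - {"slide": [0,0,0],"angular": [-0.117,0,0],"gripper": 85}
    - {"slide": [0,0,0],"angular": [-0.117,0,0],"gripper": 85}
    - {"slide": [0,0,0],"angular": [-0.117,0,0],"gripper": 85}
    - {"slide": [0,0,0],"angular": [-0.117,0,0],"gripper": 85}
    - {"slide": [0,0,0],"angular": [-0.117,0,0],"gripper": 85}
    - {"slide": [0,0,0],"angular": [-0.117,0,0],"gripper": 85}
    - {"slide": [0,0,0],"angular": [-0.117,0,0],"gripper": 85}
    - {"slide": [0,0,0],"angular": [-0.117,0,0],"gripper": 85}
    - {"slide": [0,0,0],"angular": [-0.117,0,0],"gripper": 85}
    - {"slide": [0,0,0],"angular": [-0.117,0,0],"gripper": 85}
    - {"slide": [0,0,0],"angular": [-0.117,0,0],"gripper": 85}
    - {"slide": [0,0,0],"angular": [-0.117,0,0],"gripper": 85}
    - {"slide": [0,0,0],"angular": [-0.117,0,0],"gripper": 85}
    - {"slide": [0,0,0],"angular": [-0.117,0,0],"gripper": 85}
    - {"slide": [0,0,0],"angular": [0,0,0],"gripper": 85}

```text
clock: 3.37
eef_pos: [0.5218, 0.1408, 0.2512]
ee_rot: [0.289, 0.646, -0.289, 0.645]
force: [-0.4, 0.9, -0.5]
opening: 0.0852
```

```bash
python3 - <<'E'
from h import *
delta([.521,.143,.085])
c=cam('side'); cv2.imwrite('pics/s1.png',cv2.resize(c['img'][60:340,150:430],(600,600)))
E
```

```text
slide mm [166.2   0.9  -2.1] yaw(y axis) 41.8 xaxis [-0. -0. -1.] pos [0.5218 0.1408 0.2512] j [ 0.06  0.39  1.62  0.    1.13 -0.67] F [-0.4  0.9 -0.5] M [-0.01  0.   -0.04] op 0.0852 t 3.37
```

View pics/s1.png

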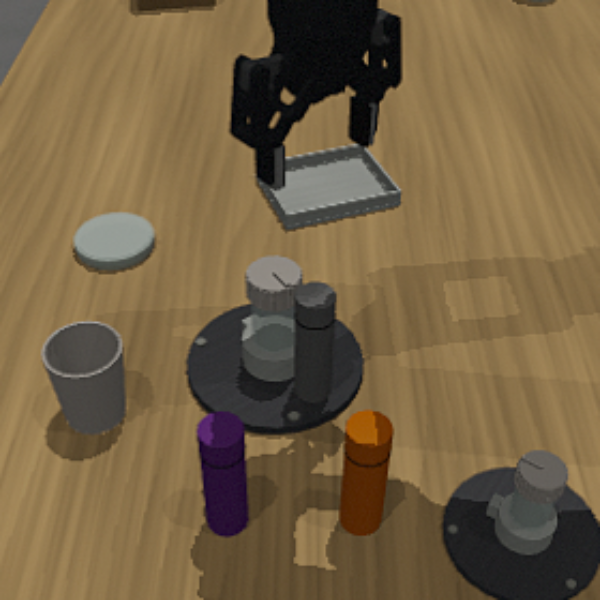

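The fingers (side crop (270,165) and (365,120)) are open square to the jar–tube line above the tube at (315,345), and everything still stands. Next: descend and close.

Emit:
arm_command:
  moves:
    - {"slide": [17,1,-2],"angular": [0,0,0],"gripper": 85}
    - {"slide": [17,0,0],"angular": [0,0,0],"gripper": 85}
    - {"slide": [17,0,0],"angular": [0,0,0],"gripper": 85}
    - {"slide": [17,0,0],"angular": [0,0,0],"gripper": 85}
    - {"slide": [17,0,0],"angular": [0,0,0],"gripper": 85}
    - {"slide": [17,0,0],"angular": [0,0,0],"gripper": 85}
    - {"slide": [17,0,0],"angular": [0,0,0],"gripper": 85}
    - {"slide": [17,0,0],"angular": [0,0,0],"gripper": 85}
    - {"slide": [17,0,0],"angular": [0,0,0],"gripper": 85}
    - {"slide": [15,0,0],"angular": [0,0,0],"gripper": 85}
    - {"slide": [0,0,0],"angular": [0,0,0],"gripper": 85}

```text
clock: 4.33
eef_pos: [0.5194, 0.1428, 0.0807]
ee_rot: [0.289, 0.647, -0.291, 0.643]
force: [-0.2, 0.7, -0.5]
opening: 0.085
```

Emit:
arm_command:
  squeeze: 25
  moves:
    - {"slide": [0,0,0],"angular": [0,0,0],"gripper": 70}
    - {"slide": [0,0,0],"angular": [0,0,0],"gripper": 60}
    - {"slide": [0,0,0],"angular": [0,0,0],"gripper": 54}
    - {"slide": [0,0,0],"angular": [0,0,0],"gripper": 50}
    - {"slide": [0,0,0],"angular": [0,0,0],"gripper": 47}
    - {"slide": [0,0,0],"angular": [0,0,0],"gripper": 44}
    - {"slide": [0,0,0],"angular": [0,0,0],"gripper": 41}
    - {"slide": [0,0,0],"angular": [0,0,0],"gripper": 38}
    - {"slide": [0,0,0],"angular": [0,0,0],"gripper": 35}
    - {"slide": [0,0,0],"angular": [0,0,0],"gripper": 30}
    - {"slide": [0,0,0],"angular": [0,0,0],"gripper": 25}
    - {"slide": [0,0,0],"angular": [0,0,0],"gripper": 25}
    - {"slide": [0,0,0],"angular": [0,0,0],"gripper": 25}

```text
clock: 5.42
eef_pos: [0.5212, 0.1429, 0.0835]
ee_rot: [0.289, 0.645, -0.289, 0.645]
force: [-0.7, -0.8, 4.4]
opening: 0.035
```

Emit:
arm_command:
  moves:
    - {"slide": [-5,0,0],"angular": [0,0,0],"gripper": 25}
    - {"slide": [-10,0,0],"angular": [0,0,0],"gripper": 25}
    - {"slide": [-15,0,0],"angular": [0,0,0],"gripper": 25}
    - {"slide": [-15,0,0],"angular": [0,0,0],"gripper": 25}
    - {"slide": [-15,0,0],"angular": [0,0,0],"gripper": 25}
    - {"slide": [-15,0,0],"angular": [0,0,0],"gripper": 25}
    - {"slide": [-15,0,0],"angular": [0,0,0],"gripper": 25}
    - {"slide": [-15,0,0],"angular": [0,0,0],"gripper": 25}
    - {"slide": [-15,0,0],"angular": [0,0,0],"gripper": 25}
    - {"slide": [-15,0,0],"angular": [0,0,0],"gripper": 25}
    - {"slide": [-10,0,0],"angular": [0,0,0],"gripper": 25}
    - {"slide": [-5,0,0],"angular": [0,0,0],"gripper": 25}
    - {"slide": [0,0,0],"angular": [0,0,0],"gripper": 25}

```text
clock: 6.5
eef_pos: [0.522, 0.1431, 0.2346]
ee_rot: [0.29, 0.644, -0.289, 0.646]
force: [0.2, 0.4, -0.6]
opening: 0.0355
```

```bash
python3 - <<'E'
from h import *
delta([.502,-.207,.233])
c=cam('side'); cv2.imwrite('pics/s2.png',cv2.resize(c['img'][30:310,150:430],(500,500)))
E
```

```text
slide mm [   1.5 -248.   248. ] yaw(y axis) 41.7 xaxis [ 0.003  0.    -1.   ] pos [0.522  0.1431 0.2346] j [ 0.06  0.41  1.64  0.    1.09 -0.67] F [ 0.2  0.4 -0.6] M [0.02 0.02 0.05] op 0.0355 t 6.5
```

View pics/s2.png

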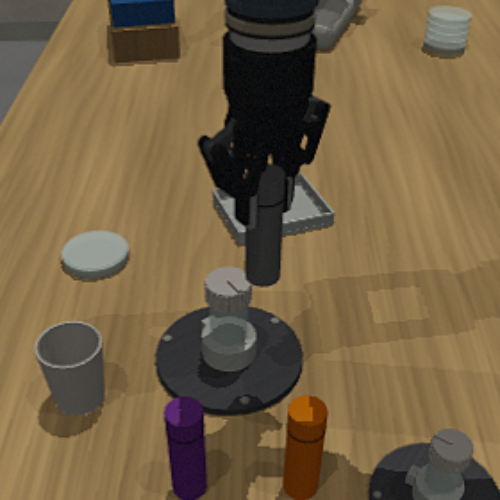

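The tube hangs upright in the fingers at (265,225), and the jar, cup and dish are undisturbed. Next I carry it over the tray.

Emit:
arm_command:
  moves:
    - {"slide": [0,-6,6],"angular": [0,0,0],"gripper": 25}
    - {"slide": [0,-12,12],"angular": [0,0,0],"gripper": 25}
    - {"slide": [0,-16,16],"angular": [0,0,0],"gripper": 25}
    - {"slide": [0,-16,16],"angular": [0,0,0],"gripper": 25}
    - {"slide": [0,-16,16],"angular": [0,0,0],"gripper": 25}
    - {"slide": [0,-16,16],"angular": [0,0,0],"gripper": 25}
    - {"slide": [0,-16,16],"angular": [0,0,0],"gripper": 25}
    - {"slide": [0,-16,16],"angular": [0,0,0],"gripper": 25}
    - {"slide": [0,-16,16],"angular": [0,0,0],"gripper": 25}
    - {"slide": [0,-16,16],"angular": [0,0,0],"gripper": 25}
    - {"slide": [0,-16,16],"angular": [0,0,0],"gripper": 25}
    - {"slide": [0,-16,16],"angular": [0,0,0],"gripper": 25}
    - {"slide": [0,-16,16],"angular": [0,0,0],"gripper": 25}
    - {"slide": [0,-16,16],"angular": [0,0,0],"gripper": 25}
    - {"slide": [0,-16,16],"angular": [0,0,0],"gripper": 25}
    - {"slide": [0,-12,12],"angular": [0,0,0],"gripper": 25}
    - {"slide": [0,-7,7],"angular": [0,0,0],"gripper": 25}
    - {"slide": [0,-3,3],"angular": [0,0,0],"gripper": 25}
    - {"slide": [0,0,0],"angular": [0,0,0],"gripper": 25}

```text
clock: 8.13
eef_pos: [0.5007, -0.2077, 0.2326]
ee_rot: [0.29, 0.646, -0.29, 0.645]
force: [0.7, -0.3, -0.7]
opening: 0.0353
```

Emit:
arm_command:
  moves:
    - {"slide": [8,0,0],"angular": [0,0,0],"gripper": 25}
    - {"slide": [15,0,0],"angular": [0,0,0],"gripper": 25}
    - {"slide": [15,0,0],"angular": [0,0,0],"gripper": 25}
    - {"slide": [15,0,0],"angular": [0,0,0],"gripper": 25}
    - {"slide": [15,0,0],"angular": [0,0,0],"gripper": 25}
    - {"slide": [15,0,0],"angular": [0,0,0],"gripper": 25}
    - {"slide": [15,0,0],"angular": [0,0,0],"gripper": 25}
    - {"slide": [15,0,0],"angular": [0,0,0],"gripper": 25}
    - {"slide": [15,0,0],"angular": [0,0,0],"gripper": 25}
    - {"slide": [12,0,0],"angular": [0,0,0],"gripper": 25}
    - {"slide": [8,0,0],"angular": [0,0,0],"gripper": 25}
    - {"slide": [4,0,0],"angular": [0,0,0],"gripper": 25}
    - {"slide": [0,0,0],"angular": [0,0,0],"gripper": 25}
    - {"slide": [0,0,0],"angular": [0,0,0],"gripper": 25}

```text
clock: 9.3
eef_pos: [0.5014, -0.2068, 0.0814]
ee_rot: [0.289, 0.645, -0.289, 0.645]
force: [0.1, -0.1, 0.2]
opening: 0.0354
```

```bash
python3 - <<'E'
from h import *
delta([.502,-.207,.0755])
c=cam('side'); a=c['img'][50:210,230:390]; t=cam('top')['img'][160:320,330:490]
cv2.imwrite('pics/s3.png',cv2.resize(np.hstack([a,t]),(800,400)))
E
```

```text
slide mm [5.9 0.3 0.5] yaw(y axis) 41.7 xaxis [ 0. -0. -1.] pos [ 0.5014 -0.2068  0.0814] j [-0.6   0.64  1.76  0.    0.74 -1.33] F [ 0.1 -0.1  0.2] M [ 0.06 -0.06  0.  ] op 0.0354 t 9.3
```

View pics/s3.png

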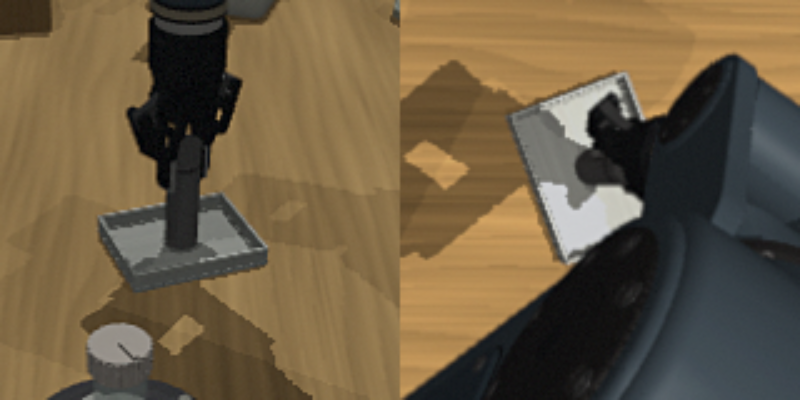

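The tube is above the middle of the tray (side crop (182,245), tray centre about (183,240)) and about 6 mm clear of the floor. I'll creep down until it touches.

Emit:
arm_command:
  moves:
    - {"slide": [2,0,0],"angular": [0,0,0],"gripper": 25}
    - {"slide": [1.5,0,0],"angular": [0,0,0],"gripper": 25}
    - {"slide": [1,0,0],"angular": [0,0,0],"gripper": 25}
    - {"slide": [0.5,0,0],"angular": [0,0,0],"gripper": 25}
    - {"slide": [0,0,0],"angular": [0,0,0],"gripper": 25}
    - {"slide": [0,0,0],"angular": [0,0,0],"gripper": 25}

```text
clock: 9.9
eef_pos: [0.5012, -0.2072, 0.0763]
ee_rot: [0.289, 0.645, -0.289, 0.645]
force: [-0.8, -0.5, -0.3]
opening: 0.0354
```

Emit:
arm_command:
  moves:
    - {"slide": [0.5,0,0],"angular": [0,0,0],"gripper": 25}
    - {"slide": [0.5,0,0],"angular": [0,0,0],"gripper": 25}
    - {"slide": [0,0,0],"angular": [0,0,0],"gripper": 25}
    - {"slide": [0,0,0],"angular": [0,0,0],"gripper": 25}

```text
clock: 10.23
eef_pos: [0.5013, -0.2073, 0.0756]
ee_rot: [0.289, 0.645, -0.289, 0.645]
force: [-0.4, -1.1, 1.6]
opening: 0.0354
```

Emit:
arm_command:
  moves:
    - {"slide": [0.5,0,0],"angular": [0,0,0],"gripper": 25}
    - {"slide": [0,0,0],"angular": [0,0,0],"gripper": 25}
    - {"slide": [0,0,0],"angular": [0,0,0],"gripper": 37}
    - {"slide": [0,0,0],"angular": [0,0,0],"gripper": 40}
    - {"slide": [0,0,0],"angular": [0,0,0],"gripper": 45}
    - {"slide": [0,0,0],"angular": [0,0,0],"gripper": 55}
    - {"slide": [0,0,0],"angular": [0,0,0],"gripper": 70}
    - {"slide": [0,0,0],"angular": [0,0,0],"gripper": 85}
    - {"slide": [0,0,0],"angular": [0,0,0],"gripper": 85}
    - {"slide": [0,0,0],"angular": [0,0,0],"gripper": 85}
    - {"slide": [0,0,0],"angular": [0,0,0],"gripper": 85}
    - {"slide": [0,0,0],"angular": [0,0,0],"gripper": 85}

```text
clock: 11.23
eef_pos: [0.5012, -0.2071, 0.0748]
ee_rot: [0.289, 0.645, -0.289, 0.645]
force: [0.8, 0.6, 0.7]
opening: 0.0852
```

Emit:
arm_command:
  moves:
    - {"slide": [-10,0,0],"angular": [0,0,0],"gripper": 85}
    - {"slide": [-18,0,0],"angular": [0,0,0],"gripper": 85}
    - {"slide": [-18,0,0],"angular": [0,0,0],"gripper": 85}
    - {"slide": [-18,0,0],"angular": [0,0,0],"gripper": 85}
    - {"slide": [-18,0,0],"angular": [0,0,0],"gripper": 85}
    - {"slide": [-18,0,0],"angular": [0,0,0],"gripper": 85}
    - {"slide": [-18,0,0],"angular": [0,0,0],"gripper": 85}
    - {"slide": [-12,0,0],"angular": [0,0,0],"gripper": 85}
    - {"slide": [0,0,0],"angular": [0,0,0],"gripper": 85}

```text
clock: 11.98
eef_pos: [0.5028, -0.2081, 0.2083]
ee_rot: [0.289, 0.643, -0.29, 0.648]
force: [-0.1, -0.6, -0.2]
opening: 0.085
```

```bash
python3 - <<'E'
from h import *
delta([.557,.1015,.21])
c=cam('side'); a=c['img'][70:230,230:390]
t=cam('top'); im=t['img']
# cap: bright low-sat disc near (277,199)
h=cv2.cvtColor(im,cv2.COLOR_BGR2HSV); m=np.zeros(im.shape[:2],np.uint8); m[170:225,255:300]=((h[...,1]<50)&(h[...,2]>150))[170:225,255:300]
k=max(cv2.findContours(m,cv2.RETR_EXTERNAL,cv2.CHAIN_APPROX_NONE)[0],key=cv2.contourArea); (u,v),r=cv2.minEnclosingCircle(k); M=cv2.moments(k); print(u,v,r,M['m10']/M['m00'],M['m01']/M['m00'],onz(t,u,v,.123))
cv2.imwrite('pics/s4.png',cv2.resize(np.hstack([cv2.resize(a,(400,400)),cv2.resize(im[165:245,235:315],(400,400),interpolation=cv2.INTER_CUBIC)]),(800,400)))
E
```

```text
slide mm [  -2.6  246.5 -195. ] yaw(y axis) 41.7 xaxis [ 0.006 -0.004 -1.   ] pos [ 0.5028 -0.2081  0.2083] j [-0.6   0.45  1.67  0.    1.02 -1.33] F [-0.1 -0.6 -0.2] M [-0.04 -0.07  0.04] op 0.085 t 11.98
279.06817626953125 199.93182373046875 15.71663761138916 277.59294265910523 199.03906742281032 [0.55365953 0.09596979 0.123     ]
```

View pics/s4.png

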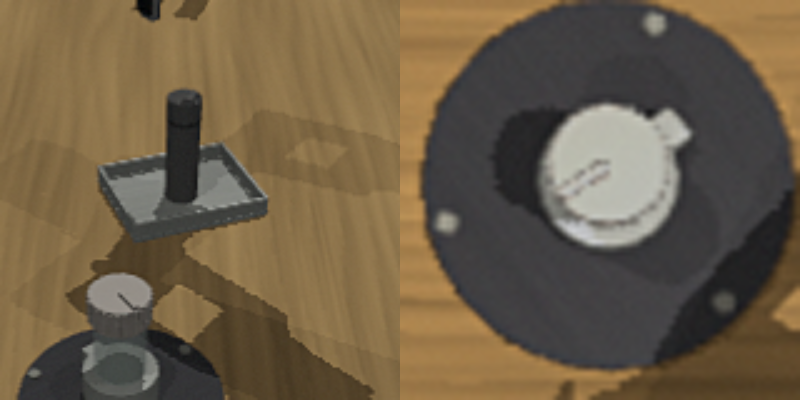

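The tube stands upright mid-tray (side crop, base at (182,200)), released. The rib on the cap, from (605,165) to (560,190) in the right crop, hasn't moved. Next I go over the cap and wind the wrist back (j6 to about -2.4) so a single grip covers the whole turn.

Emit:
arm_command:
  moves:
    - {"slide": [0,6,-5],"angular": [0,0,0],"gripper": 85}
    - {"slide": [0,14,-11],"angular": [0,0,0],"gripper": 85}
    - {"slide": [0,20,-16],"angular": [0,0,0],"gripper": 85}
    - {"slide": [0,20,-16],"angular": [0,0,0],"gripper": 85}
    - {"slide": [0,20,-16],"angular": [0,0,0],"gripper": 85}
    - {"slide": [0,20,-16],"angular": [0,0,0],"gripper": 85}
    - {"slide": [0,20,-16],"angular": [0,0,0],"gripper": 85}
    - {"slide": [0,20,-16],"angular": [0,0,0],"gripper": 85}
    - {"slide": [0,20,-16],"angular": [0,0,0],"gripper": 85}
    - {"slide": [0,20,-16],"angular": [0,0,0],"gripper": 85}
    - {"slide": [0,20,-16],"angular": [0,0,0],"gripper": 85}
    - {"slide": [0,20,-16],"angular": [0,0,0],"gripper": 85}
    - {"slide": [0,14,-11],"angular": [0,0,0],"gripper": 85}
    - {"slide": [0,8,-6],"angular": [0,0,0],"gripper": 85}
    - {"slide": [0,4,-2],"angular": [0,0,0],"gripper": 85}
    - {"slide": [0,0,0],"angular": [0,0,0],"gripper": 85}

```text
clock: 13.42
eef_pos: [0.5548, 0.1028, 0.204]
ee_rot: [0.289, 0.646, -0.289, 0.645]
force: [0.1, -0.4, 1.0]
opening: 0.085
```

Emit:
arm_command:
  moves:
    - {"slide": [0,0,0],"angular": [-0.11,0,0],"gripper": 85}
    - {"slide": [0,0,0],"angular": [-0.11,0,0],"gripper": 85}
    - {"slide": [0,0,0],"angular": [-0.11,0,0],"gripper": 85}
    - {"slide": [0,0,0],"angular": [-0.11,0,0],"gripper": 85}
    - {"slide": [0,0,0],"angular": [-0.11,0,0],"gripper": 85}
    - {"slide": [0,0,0],"angular": [-0.11,0,0],"gripper": 85}
    - {"slide": [0,0,0],"angular": [-0.11,0,0],"gripper": 85}
    - {"slide": [0,0,0],"angular": [-0.11,0,0],"gripper": 85}
    - {"slide": [0,0,0],"angular": [-0.11,0,0],"gripper": 85}
    - {"slide": [0,0,0],"angular": [-0.11,0,0],"gripper": 85}
    - {"slide": [0,0,0],"angular": [-0.11,0,0],"gripper": 85}
    - {"slide": [0,0,0],"angular": [-0.11,0,0],"gripper": 85}
    - {"slide": [0,0,0],"angular": [-0.11,0,0],"gripper": 85}
    - {"slide": [0,0,0],"angular": [-0.11,0,0],"gripper": 85}
    - {"slide": [0,0,0],"angular": [-0.11,0,0],"gripper": 85}
    - {"slide": [0,0,0],"angular": [0,0,0],"gripper": 85}
    - {"slide": [0,0,0],"angular": [0,0,0],"gripper": 85}

```text
clock: 14.83
eef_pos: [0.555, 0.101, 0.2046]
ee_rot: [-0.276, 0.651, 0.276, 0.651]
force: [-0.1, -0.5, 1.0]
opening: 0.085
```

```bash
python3 - <<'E'
from h import *
delta([.557,.101,.089])
E
```

```text
slide mm [115.6  -1.5   1.5] yaw(y axis) 136.0 xaxis [-0.001 -0.    -1.   ] pos [0.555  0.101  0.2046] j [-0.02  0.48  1.62 -0.    1.05 -2.39] F [-0.1 -0.5  1. ] M [-0.02 -0.02 -0.03] op 0.085 t 14.83
```

Next: descend, then close slowly with light grip, reading forces for centring.

Emit:
arm_command:
  moves:
    - {"slide": [10,-1,1],"angular": [0,0,0],"gripper": 85}
    - {"slide": [15,0,0],"angular": [0,0,0],"gripper": 85}
    - {"slide": [15,0,0],"angular": [0,0,0],"gripper": 85}
    - {"slide": [15,0,0],"angular": [0,0,0],"gripper": 85}
    - {"slide": [15,0,0],"angular": [0,0,0],"gripper": 85}
    - {"slide": [15,0,0],"angular": [0,0,0],"gripper": 85}
    - {"slide": [15,0,0],"angular": [0,0,0],"gripper": 85}
    - {"slide": [10,0,0],"angular": [0,0,0],"gripper": 85}
    - {"slide": [5,0,0],"angular": [0,0,0],"gripper": 85}
    - {"slide": [0,0,0],"angular": [0,0,0],"gripper": 85}

```text
clock: 15.67
eef_pos: [0.5557, 0.102, 0.0884]
ee_rot: [-0.277, 0.651, 0.278, 0.65]
force: [-0.9, -0.4, 0.6]
opening: 0.0848
```

Emit:
arm_command:
  squeeze: 30
  moves:
    - {"slide": [0,0,0],"angular": [0,0,0],"gripper": 70}
    - {"slide": [0,0,0],"angular": [0,0,0],"gripper": 62}
    - {"slide": [0,0,0],"angular": [0,0,0],"gripper": 58}
    - {"slide": [0,0,0],"angular": [0,0,0],"gripper": 55}
    - {"slide": [0,0,0],"angular": [0,0,0],"gripper": 52}
    - {"slide": [0,0,0],"angular": [0,0,0],"gripper": 49}
    - {"slide": [0,0,0],"angular": [0,0,0],"gripper": 45}
    - {"slide": [0,0,0],"angular": [0,0,0],"gripper": 40}
    - {"slide": [0,0,0],"angular": [0,0,0],"gripper": 40}
    - {"slide": [0,0,0],"angular": [0,0,0],"gripper": 40}
    - {"slide": [0,0,0],"angular": [0,0,0],"gripper": 40}

```text
clock: 16.58
eef_pos: [0.5574, 0.1018, 0.0906]
ee_rot: [-0.278, 0.65, 0.277, 0.651]
force: [0.1, -3.2, 5.6]
opening: 0.0494
```

```bash
python3 - <<'E'
from h import *
delta([.557,.101,.089])
E
```

```text
slide mm [ 1.6 -0.3 -0.8] yaw(y axis) 136.2 xaxis [ 0.002 -0.    -1.   ] pos [0.5574 0.1018 0.0906] j [-0.02  0.65  1.7  -0.    0.79 -2.39] F [ 0.1 -3.2  5.6] M [-0.34 -0.01 -0.02] op 0.0494 t 16.58
```

Gripped at 49.4 mm with small side forces. Next I turn clockwise about 2.16 rad, less than the least possible, following the thread down.

Emit:
arm_command:
  moves:
    - {"slide": [0.07,0,0],"angular": [0.06,0,0],"gripper": 40}
    - {"slide": [0.07,0,0],"angular": [0.12,0,0],"gripper": 40}
    - {"slide": [0.07,0,0],"angular": [0.12,0,0],"gripper": 40}
    - {"slide": [0.07,0,0],"angular": [0.12,0,0],"gripper": 40}
    - {"slide": [0.07,0,0],"angular": [0.12,0,0],"gripper": 40}
    - {"slide": [0.07,0,0],"angular": [0.12,0,0],"gripper": 40}
    - {"slide": [0.07,0,0],"angular": [0.12,0,0],"gripper": 40}
    - {"slide": [0.07,0,0],"angular": [0.12,0,0],"gripper": 40}
    - {"slide": [0.07,0,0],"angular": [0.12,0,0],"gripper": 40}
    - {"slide": [0.07,0,0],"angular": [0.12,0,0],"gripper": 40}
    - {"slide": [0.07,0,0],"angular": [0.12,0,0],"gripper": 40}
    - {"slide": [0.07,0,0],"angular": [0.12,0,0],"gripper": 40}
    - {"slide": [0.07,0,0],"angular": [0.12,0,0],"gripper": 40}
    - {"slide": [0.07,0,0],"angular": [0.12,0,0],"gripper": 40}
    - {"slide": [0.07,0,0],"angular": [0.12,0,0],"gripper": 40}
    - {"slide": [0.07,0,0],"angular": [0.12,0,0],"gripper": 40}
    - {"slide": [0.07,0,0],"angular": [0.12,0,0],"gripper": 40}
    - {"slide": [0.07,0,0],"angular": [0.12,0,0],"gripper": 40}
    - {"slide": [0,0,0],"angular": [0.06,0,0],"gripper": 40}
    - {"slide": [0,0,0],"angular": [0,0,0],"gripper": 40}

```text
clock: 18.25
eef_pos: [0.5576, 0.1025, 0.0893]
ee_rot: [0.444, 0.551, -0.442, 0.552]
force: [1.4, 0.4, 5.7]
opening: 0.0494
```

```bash
python3 - <<'E'
from h import *
delta([.557,.101,.089])
c=cam('side'); t=cam('top')
cv2.imwrite('pics/s5.png',np.hstack([cv2.resize(c['img'][130:280,210:360],(400,400)),cv2.resize(t['img'][150:250,225:325],(400,400))]))
E
```

```text
slide mm [ 0.3 -0.9  1.4] yaw(y axis) 12.4 xaxis [ 0.003  0.001 -1.   ] pos [0.5576 0.1025 0.0893] j [-0.02  0.65  1.7   0.    0.79 -0.23] F [1.4 0.4 5.7] M [ 0.06 -0.05 -0.09] op 0.0494 t 18.25
```

View pics/s5.png

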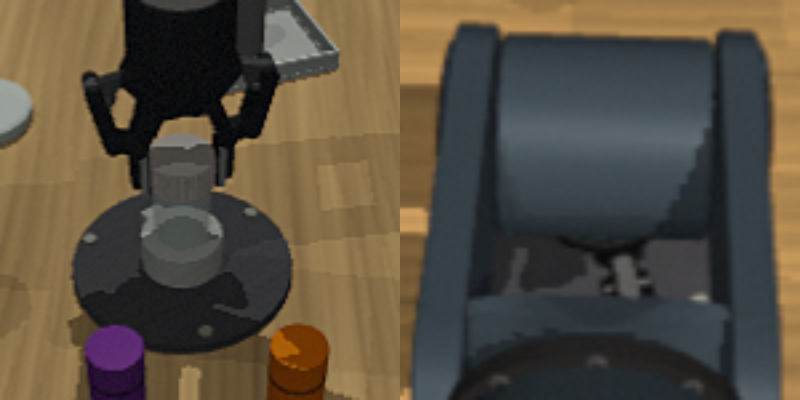

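The fingers hold the cap (side crop (180,170)). The rib isn't visible under the wrist. Moment about z is only -0.09 N m, so it hasn't bottomed yet. I'll continue in smaller steps and watch the moment.

Emit:
arm_command:
  moves:
    - {"slide": [0.04,0,0],"angular": [0.06,0,0],"gripper": 40}
    - {"slide": [0.04,0,0],"angular": [0.06,0,0],"gripper": 40}
    - {"slide": [0.04,0,0],"angular": [0.06,0,0],"gripper": 40}
    - {"slide": [0.04,0,0],"angular": [0.06,0,0],"gripper": 40}
    - {"slide": [0.04,0,0],"angular": [0.06,0,0],"gripper": 40}
    - {"slide": [0,0,0],"angular": [0,0,0],"gripper": 40}

```text
clock: 18.85
eef_pos: [0.5577, 0.1026, 0.0891]
ee_rot: [0.521, 0.478, -0.519, 0.479]
force: [1.0, 0.3, 5.3]
opening: 0.049
```

```bash
python3 -c "
from h import *
delta([.557,.101,.089])"
```

```text
slide mm [ 0.1 -0.6  1.6] yaw(y axis) -4.7 xaxis [ 0.003  0.001 -1.   ] pos [0.5577 0.1026 0.0891] j [-0.02  0.65  1.7   0.    0.79  0.07] F [1.  0.3 5.3] M [ 0.08 -0.09 -0.08] op 0.049 t 18.85
```

Emit:
arm_command:
  moves:
    - {"slide": [0.04,0,0],"angular": [0.06,0,0],"gripper": 40}
    - {"slide": [0.04,0,0],"angular": [0.06,0,0],"gripper": 40}
    - {"slide": [0.04,0,0],"angular": [0.06,0,0],"gripper": 40}
    - {"slide": [0.04,0,0],"angular": [0.06,0,0],"gripper": 40}
    - {"slide": [0,0,0],"angular": [0,0,0],"gripper": 40}

```text
clock: 19.27
eef_pos: [0.5578, 0.1026, 0.089]
ee_rot: [0.575, 0.413, -0.573, 0.414]
force: [1.2, 1.1, 6.6]
opening: 0.0491
```

```bash
python3 -c "
from h import *
delta([.557,.101,.089])"
```

```text
slide mm [-0.1 -0.3  1.7] yaw(y axis) -18.5 xaxis [ 0.003  0.001 -1.   ] pos [0.5578 0.1026 0.089 ] j [-0.02  0.65  1.7   0.    0.79  0.31] F [1.2 1.1 6.6] M [ 0.12 -0.1  -0.05] op 0.0491 t 19.27
```

Emit:
arm_command:
  moves:
    - {"slide": [0.04,0,0],"angular": [0.06,0,0],"gripper": 40}
    - {"slide": [0.04,0,0],"angular": [0.06,0,0],"gripper": 40}
    - {"slide": [0.04,0,0],"angular": [0.06,0,0],"gripper": 40}
    - {"slide": [0.04,0,0],"angular": [0.06,0,0],"gripper": 40}
    - {"slide": [0,0,0],"angular": [0,0,0],"gripper": 40}

```text
clock: 19.68
eef_pos: [0.5579, 0.1025, 0.0888]
ee_rot: [0.62, 0.341, -0.618, 0.342]
force: [1.8, 0.1, 4.4]
opening: 0.0492
```

```bash
python3 -c "
from h import *
delta([.557,.101,.089])"
```

```text
slide mm [-0.2  0.   1.8] yaw(y axis) -32.2 xaxis [ 0.003  0.001 -1.   ] pos [0.5579 0.1025 0.0888] j [-0.02  0.65  1.7   0.    0.79  0.55] F [1.8 0.1 4.4] M [ 0.12 -0.13 -0.1 ] op 0.0492 t 19.68
```

Emit:
arm_command:
  moves:
    - {"slide": [0.04,0,0],"angular": [0.06,0,0],"gripper": 40}
    - {"slide": [0.04,0,0],"angular": [0.06,0,0],"gripper": 40}
    - {"slide": [0.04,0,0],"angular": [0.06,0,0],"gripper": 40}
    - {"slide": [0.04,0,0],"angular": [0.06,0,0],"gripper": 40}
    - {"slide": [0,0,0],"angular": [0,0,0],"gripper": 40}

```text
clock: 20.1
eef_pos: [0.5576, 0.102, 0.0885]
ee_rot: [0.655, 0.266, -0.654, 0.268]
force: [1.3, -0.4, 4.9]
opening: 0.0493
```

```bash
python3 -c "
from h import *
delta([.557,.101,.089])"
```

```text
slide mm [-0.5  0.3  1.1] yaw(y axis) -45.7 xaxis [ 0.003 -0.001 -1.   ] pos [0.5576 0.102  0.0885] j [-0.02  0.65  1.7  -0.    0.79  0.78] F [ 1.3 -0.4  4.9] M [-0.08 -0.15  0.95] op 0.0493 t 20.1
```

Mz jumped to 0.95 N m, so the stop seems reached after about 3.17 rad. One small extra nudge to confirm.

Emit:
arm_command:
  moves:
    - {"slide": [0,0,0],"angular": [0.03,0,0],"gripper": 40}
    - {"slide": [0,0,0],"angular": [0.03,0,0],"gripper": 40}
    - {"slide": [0,0,0],"angular": [0,0,0],"gripper": 40}
    - {"slide": [0,0,0],"angular": [0,0,0],"gripper": 40}

```text
clock: 20.43
eef_pos: [0.5576, 0.102, 0.0884]
ee_rot: [0.663, 0.247, -0.662, 0.248]
force: [1.4, -0.8, 4.3]
opening: 0.0492
```

```bash
python3 -c "
from h import *
delta([.557,.101,.089])"
```

```text
slide mm [-0.6  0.4  1.1] yaw(y axis) -49.1 xaxis [ 0.002 -0.001 -1.   ] pos [0.5576 0.102  0.0884] j [-0.02  0.65  1.7  -0.    0.79  0.84] F [ 1.4 -0.8  4.3] M [-0.15 -0.21  0.98] op 0.0492 t 20.43
```

The moment saturates at 0.98 N m (pads slipping on a stopped cap), so it's bottomed. Backing off about 1.6 rad, including a little pad wind-up.

Emit:
arm_command:
  moves:
    - {"slide": [0,0,0],"angular": [-0.04,0,0],"gripper": 40}
    - {"slide": [-0.07,0,0],"angular": [-0.08,0,0],"gripper": 40}
    - {"slide": [-0.07,0,0],"angular": [-0.1,0,0],"gripper": 40}
    - {"slide": [-0.07,0,0],"angular": [-0.1,0,0],"gripper": 40}
    - {"slide": [-0.07,0,0],"angular": [-0.1,0,0],"gripper": 40}
    - {"slide": [-0.07,0,0],"angular": [-0.1,0,0],"gripper": 40}
    - {"slide": [-0.07,0,0],"angular": [-0.1,0,0],"gripper": 40}
    - {"slide": [-0.07,0,0],"angular": [-0.1,0,0],"gripper": 40}
    - {"slide": [-0.07,0,0],"angular": [-0.1,0,0],"gripper": 40}
    - {"slide": [-0.07,0,0],"angular": [-0.1,0,0],"gripper": 40}
    - {"slide": [-0.07,0,0],"angular": [-0.1,0,0],"gripper": 40}
    - {"slide": [-0.07,0,0],"angular": [-0.1,0,0],"gripper": 40}
    - {"slide": [-0.07,0,0],"angular": [-0.1,0,0],"gripper": 40}
    - {"slide": [-0.07,0,0],"angular": [-0.1,0,0],"gripper": 40}
    - {"slide": [-0.07,0,0],"angular": [-0.1,0,0],"gripper": 40}
    - {"slide": [-0.07,0,0],"angular": [-0.1,0,0],"gripper": 40}
    - {"slide": [0,0,0],"angular": [-0.08,0,0],"gripper": 40}
    - {"slide": [0,0,0],"angular": [0,0,0],"gripper": 40}
    - {"slide": [0,0,0],"angular": [0,0,0],"gripper": 40}
    - {"slide": [0,0,0],"angular": [0,0,0],"gripper": 40}

```text
clock: 22.1
eef_pos: [0.5578, 0.102, 0.0894]
ee_rot: [0.287, 0.646, -0.286, 0.647]
force: [2.2, -0.5, 5.1]
opening: 0.0494
```

```bash
python3 - <<'E'
from h import *
delta([.557,.101,.089])
c=cam('side')
cv2.imwrite('pics/s6.png',np.hstack([cv2.resize(c['img'][90:290,170:370],(400,400)),cv2.resize(c['img'][170:230,250:310],(400,400),interpolation=cv2.INTER_CUBIC)]))
E
```

```text
slide mm [ 0.4 -1.3  0.2] yaw(y axis) 42.2 xaxis [ 0.003  0.    -1.   ] pos [0.5578 0.102  0.0894] j [-0.02  0.65  1.7   0.    0.79 -0.75] F [ 2.2 -0.5  5.1] M [-0.21 -0.35  0.04] op 0.0494 t 22.1
```

View pics/s6.png

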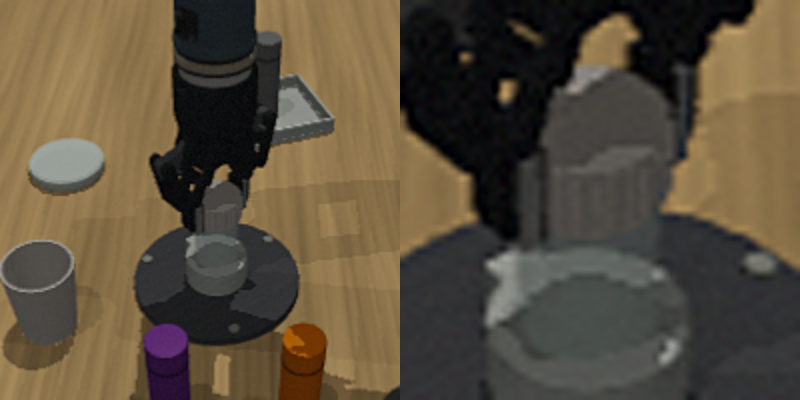

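The pads still hold the cap at (600,150) in the enlarged view. The tube stands in the tray at (268,75) in the left view, and the cup and dish are in place. The measured back-off is 91.3° (1.59 rad), with the residual moment near zero. I'm handing in.

```bash
python3 -c "
from h import *
print(robot.close_job()); delta([.557,.101,.089])"
```

```text
the job is handed in; nothing more can be done
None
the job is handed in; nothing more can be done
```

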